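# Ease off the ratchet clamp and take out the block

## Robot

A 6-joint arm with a two-finger parallel gripper is mounted at the origin on a cart in front of the work surface, level with it; the furniture and walls round the work are solid. World frame = base frame: x ahead of the robot, y to its left, z up, the work surface at z = 0. Lengths are in m, angles in rad, forces in N, time in s.
With the tool pointing down it reaches from about 0.3 to 0.875 m from the base axis. Payload 6.4 kg.
Tool frame: the origin (TCP) lies midway between the tips of the shut fingers; the grasp point (between the pads) lies 19 mm behind it (manip.grasp_offset is the distance from the TCP to the grasp point, in m); z points along the fingers, y is the direction in which the jaws open and shut (so a half turn about z gives the same grasp; the last joint's range is limited). The gripper opens to 85 mm and grips with 20 to 120 N. Pads are 22 mm wide; open, the fingers measure 114 mm over their backs; the gripper's body (76 mm by 85 mm) begins 54 mm behind the grasp point. The pads swing forward as they close: fully open they stand 13 mm farther back than shut.
Start: joints at [-1.525, 0.181, 1.607, -0, 1.354, -0.206], TCP at [0.143, -0.557, 0.231] pointing down, gripper open.
Joint ranges: [-2.99, 2.99], [-0.89, 2.07], [0.3, 2.58], [-1.14, 4.28], [0, 2.63], [-3.12, 3.12]. Speed limits (rad/s): [2.57, 2.57, 3.01, 3.14, 3.14, 3.14].

## Interface

Orientations are given as a 3x3 rotation matrix whose columns are the frame's x, y, z axes.
In Python, from bench import manip gives the robot as it stands. The module is installed in compiled form; this text tells all that it offers.
- The arm moves only by the tool apply_moves, never from a script. Its argument "steps" is a list that holds one entry, the list of rows, each a list of 5 numbers: the closure, from 0 (fully open) to 1 (shut), then the shift along the tool's x, y, z in cm, then the turn about the tool's z in rad. A call has 1 to 5 rows; each row is the pose to reach, as a shift and turn from the pose measured when the call began, along the tool's axes at that moment; what a row does not reach only later rows make up. A row lasts 1/12 s, in which the tool goes at most 41.7 mm and 7.16 degrees, less where a joint would pass 70% of its speed; a pose out of reach is approached as far as the arm can. A call with a gripper value outside its range is refused whole. The fingers move at their own pace and stop on an object; "force" is the grip in N (left out, the last holds). Time passes only in rows, so rows that repeat a pose let the fingers close. It gives the time, the measured TCP pose, the force and the opening at its end, in the units of the state.
- manip.read_state(): the state, without advancing time (a new reading comes with each control period).
- manip.get_image(name): name is "scene" or "top" or "wrist"; returns a dict with "image" (400x640x3 uint8, blue, green, red), "mtx" (3x3 intrinsics, pixels), "pose" (4x4, takes a point from camera to world coordinates). Camera axes: x right, y up, looking along -z (the intrinsics and any distortion apply to the point x, -y, -z); pixel columns grow to the right and rows downward; lengths in m; the calibration is good to about 2 mm. The wrist camera is an equidistant fisheye: a pixel r from the principal point sees the ray r / f radians off the axis. A picture is of the moment at which its call begins. There is no depth.
- manip.close_job(): hands the job in, once; it reports no verdict.
Trained networks look in a picture, given as the dict that the camera call returned (one of the last four; its "shot" number tells which), for a name from the list of things; names that differ only in an ending like _2 or _b are one class to them, and where a whole thing is asked for, a point or a joint stands for the part that bears it (a point fixed in the world has none). Each returns a list of dicts, best first, with "confidence" (0 to 1); they miss things now and then, are a little off and sometimes report something else, mostly with a low value. They report only what shows in the picture. A call takes as long as a camera call.
- manip.outline_of(picture, name): "region" (400x640 bool, what is visible of it).
- manip.tip_of(picture, name): "at" ([x, y, z] in m, in world coordinates, good to about 4 mm: a listed point, or the origin of a listed thing).
The state is a dict: "clock": time; "q": joint angles; "joint_velocities": joint speeds; "effort": joint torques, N m; "tcp_pos": TCP position; "tool_rot": TCP orientation; "ft_force": force on the tool from outside, world axes, zero at the start; "ft_torque": the same for the moment, N m; "gripper_width": finger opening in m.
Only numpy, scipy, OpenCV 4.12 (cv2) and the standard library are available. Lean on these libraries where they do the work, as an engineer would, in place of code of your own. Each camera call takes 0.05 s, during which the arm holds its last target.

## Task

Press the pawl of the ratchet clamp off its wheel, gently (12 N at the very most), and hold it off until the jaw has crept back about 15 mm, then let the pawl drop back in so that it holds the jaw there. Then lift the wooden block out of the open clamp and set it down lying in the plywood tray, without disturbing the other things on the bench.

Things in the scene. Friction and masses are not known exactly. Their poses are not given: they have to be found in the camera images.
- clamp: Grey ratchet clamp fixed to the bench; origin at its underside, y axis along the clamping direction. Bed 76 (x) x 320 (y, -154 to +166) x 18 high. Steel anvil at the -y end: face at y -126, top z 58, 60 wide. Next to +y come the block, the sliding jaw (top z 57, 56 wide), the ratchet wheel and the pawl, its two bearing posts up to z 95.
- wheel_centre (a point): Centre of the toothed ratchet wheel, which stands upright across the clamp's x = 0, at y 60, z 54 of the clamp; radius 30, 10 thick, 16 saw teeth 6 deep. The jaw turns it by rack and pinion; one tooth is 4.7 mm of jaw travel.
- pawl: Dark steel pawl, a two-armed lever 8 to 12 wide; origin on its pivot, at x 0, y 105, z 85 of the clamp; axes those of the clamp while seated. Nose: 45 to -y, hooks down into the wheel. Tail: cranked down to +y. Pushing the tail's thumb-screw straight down lifts the nose off against a spring; let go, it springs back and the nose drops into the next gap. Over 12 N bends it.
- pawl_tail (a point): On the pawl's tail, 45 mm to +y of the pivot, 16 below it: where a thumb-screw stands upright in the tail. Its round steel head (18 diameter, 5 thick) is what to push. How far it is screwed out differs each time and is not measured: the head's top is 6 to 30 mm above this point; feel for it.
- screw_axis (a point): Point on the bed under the thumb-screw (y 150, z 18 of the clamp). Push felt at the screw: 3.5 to 5 N starts the spring; the nose clears the teeth 5.5 mm after first touch, about 6.5 mm is a good push; at 7.6 mm (spring about 6.5 N) the pawl meets a rigid stop.
- jaw (a joint): Travel of the sliding steel jaw along the clamp's +y, m: 0 = clamping the block as at the start, grows as it backs off, end stop at 0.035. With the pawl lifted a damped return spring draws it back by itself, at about 10 mm/s at first and 6 mm/s later; once the pawl is let go it runs on to the next tooth (up to 4.7 mm more). Its rubber pad springs after it for the first 4 mm.
- wood_block: Plain wooden block, 45 (x) x 92 (y) x 36 (z); origin at the centre of its underside. At the start it lies on the bed of the clamp (underside at z 18), squeezed between its ends, long side along the clamp's y, centre at y -80. Its long sides are free to be gripped across the 45.
- block_mid (a point): Centre of the wooden block, 18 above its origin.
- tray: Open plywood tray fixed on the bench right of the clamp, outside 160 (x) x 170 (y) x 28 high, walls and floor 5 thick; origin at the centre of its underside. Empty.
- plug_a: A bystander (size in mm): spark plug, 24x77x21, lying behind the clamp; origin at the centre of its underside
- nut_a: A bystander (size in mm): hexagon nut, 30x34x16, in front of the clamp; origin at the centre of its underside
- bolt_a: A bystander (size in mm): bolt, 27x75x25, lying behind the clamp; origin at the centre of its underside
- plug_b: A bystander (size in mm): spark plug, 24x77x21, left of the clamp; origin at the centre of its underside
- spanner_13: A bystander (size in mm): spanner, 30x185x7, beyond the tray; origin at the centre of its underside

How it is judged:
On the way, in this order (a step that is already met when the one before it is completed fails the run):
1. the jaw has backed off at least 8 mm with the block still lying in the clamp (value of joint jaw above 0.008 m and distance of block_mid from where it was at the start of the episode below 0.012 m), for 0.1 s.
2. the block is lifted out of the clamp (height (world z) of block_mid above 0.075 m), for 0.1 s.
At the end, for the whole second after the job is handed in: The jaw stands still, held by the pawl, 8 to 22.5 mm back from where it clamped; the block lies at rest on the tray's floor on one of its long faces (centre under 35 mm high and within 60 (x) and 65 (y) mm of the tray's centre), released (value of joint jaw between 0.008 and 0.0225 m and velocity of joint jaw below 0.001 m/s and x of block_mid in the frame of tray between -0.06 and 0.06 m and y of block_mid in the frame of tray between -0.065 and 0.065 m and z of block_mid in the frame of tray between 0.015 and 0.035 m and linear speed of wood_block below 0.02 m/s and contact force between wood_block and the fingers below 0.1 N); the robot touches nothing.
It fails at once if the pawl is pushed with more than 12 N (contact force between pawl and the fingers above 12 N or contact force between pawl and the arm above 12 N).
It fails at once if the block falls (over 0.6 m/s out of the fingers) (contact force between wood_block and the fingers below 0.1 N and linear speed of wood_block above 0.6 m/s).
It fails at once if another thing on the bench is moved by more than 30 mm (distance of any of plug_a, nut_a, bolt_a, plug_b, spanner_13 from where it was at the start of the episode above 0.03 m).
It also fails if it takes over 58 s, if anything falls off the work surface, if the arm or the gripper's body presses on something with over 40 N, if the wrist force passes 120 N, or if a joint passes its speed limit or range.

## Working session

There is one attempt and no reset: what is moved stays moved. The work goes in short steps, Python scripts to look and compute and a tool call to move; the robot and the scene stay as the last step left them, time stands still between calls to the robot, and variables do not carry over. Pictures are saved under pics/ and viewed, and the job is handed in when it is done.

Besides the shell and the picture viewer there is one more tool, called after "Emit:" by a JSON object that holds its "api" and its "payload", one argument or row to a line. apply_moves: Moves the arm, as the interface text tells. Its arguments: {"type":"object","properties":{"steps":{"type":"array","items":{"type":"array","items":{"type":"array","items":{"type":"number"}}}},"force":{"type":"number"}},"required":["steps"]}

```bash
mkdir -p pics; ls; cat > h.py <<'E'
import numpy as np, cv2
from bench import manip
def save(n,d): cv2.imwrite('pics/'+n+'.png',d['image'])
E
python3 - <<'E'
from h import *
s=manip.read_state()
for k,v in s.items(): print(k,np.round(v,4).tolist())
for c in ["scene","top"]:
    p=manip.get_image(c); save(c+'0',p)
    print(c, np.round(p['pose'],3).tolist(), np.round(p['mtx'],1).tolist())
    for n in ["clamp","wheel_centre","pawl","pawl_tail","screw_axis","wood_block","block_mid","tray","jaw","plug_a","nut_a","bolt_a","spanner_13"]:
        try:
            r=manip.tip_of(p,n); print(n,[(np.round(x['at'],4).tolist(),round(x['confidence'],2)) for x in r[:3]])
        except Exception as e: print(n,e)
print(manip.read_state()['clock'])
E
```

```text
pics
clock 0.0
q [-1.5253, 0.1815, 1.608, 0.0, 1.3538, -0.2063]
joint_velocities [-0.0009, 0.0009, 0.002, -0.0016, 0.0001, 0.0002]
effort [0.0, -44.4864, -35.1341, -0.0002, 0.009, 0.0]
tcp_pos [0.1433, -0.5563, 0.2304]
tool_rot [[0.9685, 0.2491, -0.0001], [0.2491, -0.9685, 0.0017], [0.0004, -0.0017, -1.0]]
ft_force [0.1079, 0.3021, 0.1185]
ft_torque [-0.0068, 0.045, 0.0294]
gripper_width 0.0853
scene [[-0.829, 0.243, -0.504, -0.001], [-0.559, -0.335, 0.758, 0.752], [0.016, 0.91, 0.414, 0.493], [0.0, 0.0, 0.0, 1.0]] [[366.2, 0.0, 310.2], [0.0, 366.2, 194.1], [0.0, 0.0, 1.0]]
clamp [([0.469, 0.038, -0.0007], 0.94), ([0.412, 0.3327, 0.0011], 0.7)]
wheel_centre [([0.4529, 0.0952, 0.0528], 0.73)]
pawl [([0.4389, 0.1387, 0.0859], 0.65), ([0.4507, 0.0945, 0.0548], 0.3)]
pawl_tail []
screw_axis [([0.4258, 0.1872, 0.0175], 0.59)]
wood_block [([0.4899, -0.0362, 0.0149], 0.73), ([0.4294, -0.3006, 0.0035], 0.37)]
block_mid [([0.4915, -0.0352, 0.0343], 0.57)]
tray [([0.4302, -0.3034, 0.0], 0.66)]
jaw it knows: block_mid, bolt, clamp, nut, pawl, pawl_tail, plug, screw_axis, spanner, tray, wheel_ce
[... 455 characters left out ...]
tre []
pawl [([0.4389, 0.1418, 0.0895], 0.53)]
pawl_tail [([0.4253, 0.1842, 0.0703], 0.76), ([0.4047, 0.0496, 0.002], 0.46)]
screw_axis [([0.4254, 0.1832, 0.0195], 0.6)]
wood_block [([0.6207, -0.2552, 0.0006], 0.64), ([0.4899, -0.0349, 0.0149], 0.57)]
block_mid [([0.4939, -0.0344, 0.0346], 0.91)]
tray [([0.4259, -0.3062, -0.0006], 0.7)]
jaw it knows: block_mid, bolt, clamp, nut, pawl, pawl_tail, plug, screw_axis, spanner, tray, wheel_centre, wood_block
plug_a [([0.5241, 0.0745, 0.0035], 0.65), ([0.4057, 0.3326, -0.002], 0.46)]
nut_a [([0.4023, 0.0472, -0.0009], 0.64)]
bolt_a [([0.4924, 0.1869, -0.0032], 0.6), ([0.4903, -0.0345, 0.013], 0.2)]
spanner_13 [([0.6215, -0.2542, 0.0011], 0.62)]
1.3
```

View pics/scene0.png

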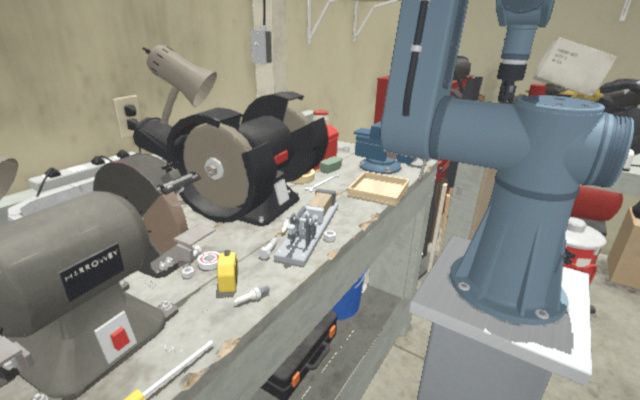

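View pics/top0.png

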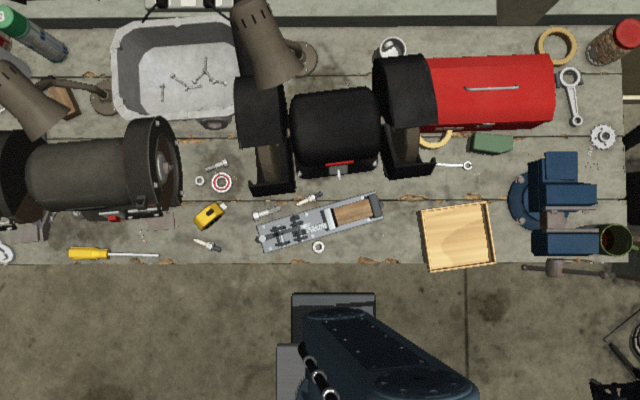

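```bash
python3 - <<'E'
import cv2,numpy as np
a=cv2.imread('pics/scene0.png')[185:270,250:360]; b=cv2.imread('pics/top0.png')[180:260,245:390]
a=cv2.resize(a,None,fx=6,fy=6,interpolation=2)[:300*2,:]; b=cv2.resize(b,None,fx=5.5,fy=5.5,interpolation=2)
cv2.imwrite('pics/a0.png',a); cv2.imwrite('pics/b0.png',b)
E
```

```text
(no output)
```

View pics/a0.png

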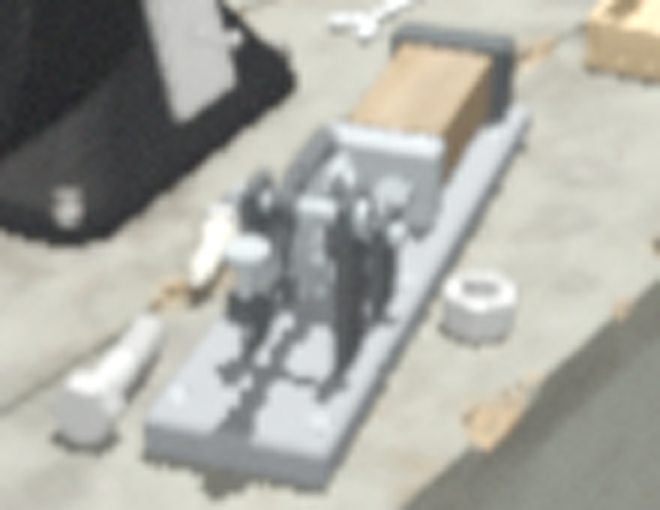

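View pics/b0.png

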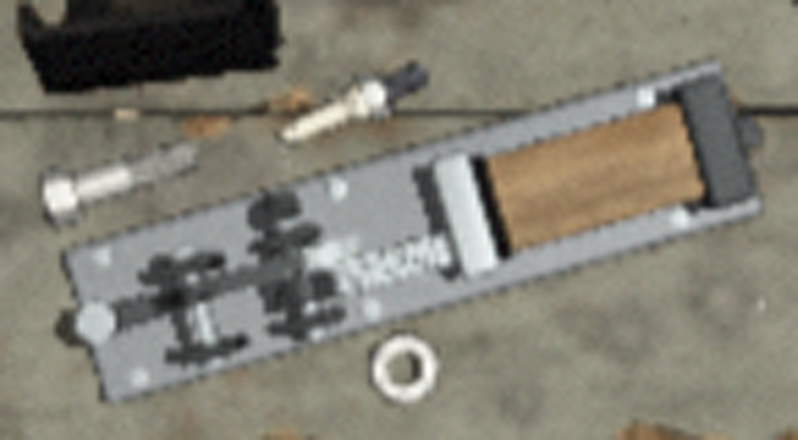

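```bash
cat >> h.py <<'E'
def ray(p,u,v):
    K=p['mtx'];P=p['pose']
    d=np.array([(u-K[0,2])/K[0,0],-(v-K[1,2])/K[1,1],-1.]); return P[:3,3],P[:3,:3]@d
def atz(p,u,v,z):
    o,d=ray(p,u,v); return o+d*(z-o[2])/d[2]
E
python3 - <<'E'
from h import *
from scipy.optimize import least_squares
t=manip.get_image("top"); 
f=lambda x,y:(245+x/5.5,180+y/5.5)
pts=[((108,400),(-38,166)),((68,255),(38,166)),((762,212),(-38,-154)),((718,65),(38,-154))]
W=[atz(t,*f(*a),.018)[:2] for a,_ in pts]; M=np.array([b for _,b in pts])/1000
def fit(x):
    c,s=np.cos(x[2]),np.sin(x[2]); R=np.array([[c,-s],[s,c]]); return ((M@R.T+x[:2])-W).ravel()
r=least_squares(fit,[.468,.04,.28]); print(r.x,np.round(r.fun,4))
x=r.x;c,s=np.cos(x[2]),np.sin(x[2]);R=np.array([[c,-s],[s,c]])
print('screw',R@[0,.150]+x[:2],'block',R@[0,-.08]+x[:2])
for z in(.075,.085,.095):print(z,atz(t,*f(97,322),z))
# triangulate
sc=manip.get_image("scene")
o1,d1=ray(t,*f(97,322));o2,d2=ray(sc,250+248/6,185+244/6)
A=np.stack([d1,-d2],1);k=np.linalg.lstsq(A,o2-o1,rcond=None)[0];print(o1+d1*k[0],o2+d2*k[1])
for n in["tray","wood_block"]:
  g=manip.outline_of(t,n)
  for q in g[:2]:
    ct=cv2.findContours(q['region'].astype(np.uint8),0,2)[0];ct=max(ct,key=cv2.contourArea);print(n,q['confidence'],cv2.minAreaRect(ct))
print(manip.read_state()['clock'])
E
```

```text
[0.4662635  0.03720486 0.27725639] [-0.0035  0.001   0.0023  0.0031 -0.0017 -0.0026  0.0028 -0.0015]
screw [0.42520582 0.18147636] block [ 0.48816093 -0.03973995]
0.075 [0.42526247 0.18322759 0.075     ]
0.085 [0.42550501 0.18192981 0.085     ]
0.095 [0.42574754 0.18063203 0.095     ]
[0.4256652  0.18107261 0.09160514] [0.42650511 0.18166289 0.09166137]
tray 0.63 ((457.239990234375, 236.17996215820312), (63.498191833496094, 69.43788146972656), 81.8698959350586)
wood_block 0.72 ((352.9871826171875, 211.67037963867188), (17.360000610351562, 36.08000183105469), 73.73979187011719)
1.5
```

```bash
cat > plan.py <<'E'
import sys
from h import *
a=list(map(float,sys.argv[1:]))
s=manip.read_state();R=np.array(s['tool_rot']);p=np.array(s['tcp_pos'])
d=R.T@(np.array(a[:3])-p)*100
ang=np.arctan2(R[1,0],R[0,0]); tgt=a[3] if len(a)>3 else 1.848
tn=-(tgt-ang)
print('t',round(s['clock'],2),'tcp',np.round(p,4),'ang',round(ang,3),'F',np.round(s['ft_force'],2),'w',round(s['gripper_width'],4),'z',np.round(R[:,2],4))
print('SHIFT',np.round(d,2),'TURN',round(tn,3))
E
python3 plan.py .41 -.25 .2
```

```text
t 1.5 tcp [ 0.1433 -0.5569  0.2313] ang 0.252 F [ 0.61 -0.21 -0.38] w 0.0856 z [-0.  0. -1.]
SHIFT [ 33.48 -23.07   3.13] TURN -1.596
```

Emit:
{"api": "apply_moves", "payload": {
  "steps": [
    [[1,33.5,-23,3,-1.596],[1,33.5,-23,3,-1.596],[1,33.5,-23,3,-1.596],[1,33.5,-23,3,-1.596],[1,33.5,-23,3,-1.596]]
  ]
}}

```text
clock: 1.92
tcp_pos: [0.2807, -0.3988, 0.2159]
tool_rot: [[0.635, 0.772, 0.0], [0.772, -0.635, -0.0], [-0.0, 0.0, -1.0]]
ft_force: [2.4, -0.6, 0.1]
gripper_width: 0.0257
```

```bash
python3 plan.py .4256 .1815 .16
```

```text
t 1.92 tcp [ 0.2807 -0.3988  0.2159] ang 0.882 F [ 2.35 -0.58  0.13] w 0.0257 z [ 3.e-04 -4.e-04 -1.e+00]
SHIFT [ 54.02 -25.69   5.57] TURN -0.966
```

Emit:
{"api": "apply_moves", "payload": {
  "steps": [
    [[1,54,-25.7,5.6,-0.966],[1,54,-25.7,5.6,-0.966],[1,54,-25.7,5.6,-0.966],[1,54,-25.7,5.6,-0.966],[1,54,-25.7,5.6,-0.966]]
  ]
}}

```text
clock: 2.33
tcp_pos: [0.3303, -0.1973, 0.1965]
tool_rot: [[0.063, 0.998, 0.001], [0.998, -0.063, -0.001], [-0.001, 0.001, -1.0]]
ft_force: [1.1, -1.0, 0.3]
gripper_width: -0.0002
```

```bash
python3 plan.py .4256 .1815 .15
```

```text
t 2.33 tcp [ 0.3303 -0.1973  0.1965] ang 1.507 F [ 1.11 -0.99  0.3 ] w -0.0002 z [ 8.e-04 -8.e-04 -1.e+00]
SHIFT [38.41  7.11  4.63] TURN -0.341
```

Emit:
{"api": "apply_moves", "payload": {
  "steps": [
    [[1,38.4,7.1,4.0,-0.341],[1,38.4,7.1,4.0,-0.341],[1,38.4,7.1,4.0,-0.341],[1,38.4,7.1,4.0,-0.341],[1,38.4,7.1,4.0,-0.341]]
  ]
}}

```text
clock: 2.75
tcp_pos: [0.3808, 0.0039, 0.1756]
tool_rot: [[-0.274, 0.962, 0.003], [0.962, 0.274, -0.001], [-0.002, 0.002, -1.0]]
ft_force: [0.9, -1.5, 0.4]
gripper_width: -0.0003
```

```bash
python3 plan.py .4256 .1815 .15
```

```text
t 2.75 tcp [0.3808 0.0039 0.1756] ang 1.849 F [ 0.89 -1.52  0.44] w -0.0003 z [ 0.0026 -0.0013 -1.    ]
SHIFT [15.86  9.17  2.55] TURN 0.001
```

Emit:
{"api": "apply_moves", "payload": {
  "steps": [
    [[1,15.9,9.2,2.5,0],[1,15.9,9.2,2.5,0],[1,15.9,9.2,2.5,0],[1,15.9,9.2,2.5,0],[1,15.9,9.2,2.5,0]]
  ]
}}

```text
clock: 3.17
tcp_pos: [0.4259, 0.1859, 0.1502]
tool_rot: [[-0.277, 0.961, 0.003], [0.961, 0.277, -0.0], [-0.001, 0.003, -1.0]]
ft_force: [0.2, -1.2, 0.3]
gripper_width: -0.0001
```

```bash
python3 plan.py .4256 .1815 .12
python3 - <<'E'
from h import *
w=manip.get_image("wrist");save('w1',w);s=manip.get_image("scene")
cv2.imwrite('pics/s1.png',cv2.resize(s['image'][150:270,220:380],None,fx=5,fy=5,interpolation=2))
print(w['mtx'],w['pose'])
for n in["pawl_tail","screw_axis","pawl","wheel_centre"]:
  print(n,[(np.round(x['at'],4).tolist(),round(x['confidence'],2)) for x in manip.tip_of(w,n)[:2]])
E
```

```text
t 3.17 tcp [0.4259 0.1859 0.1502] ang 1.851 F [ 0.2  -1.19  0.29] w -0.0001 z [ 3.1e-03 -1.0e-04 -1.0e+00]
SHIFT [-0.41 -0.16  3.02] TURN 0.003
[[309.70691629   0.         321.81627505]
 [  0.         309.70691629 199.89152855]
 [  0.           0.           1.        ]] [[ 0.96062837 -0.26159021 -0.09361463  0.40267955]
 [ 0.27779793  0.90994674  0.30793708  0.26496798]
 [ 0.004631   -0.32181904  0.94678987  0.29324518]
 [ 0.          0.          0.          1.        ]]
pawl_tail [([0.4303, 0.1851, 0.0699], 0.63)]
screw_axis [([0.4221, 0.188, 0.0189], 0.69), ([0.5272, 0.0704, -0.0033], 0.24)]
pawl []
wheel_centre []
```

View pics/w1.png

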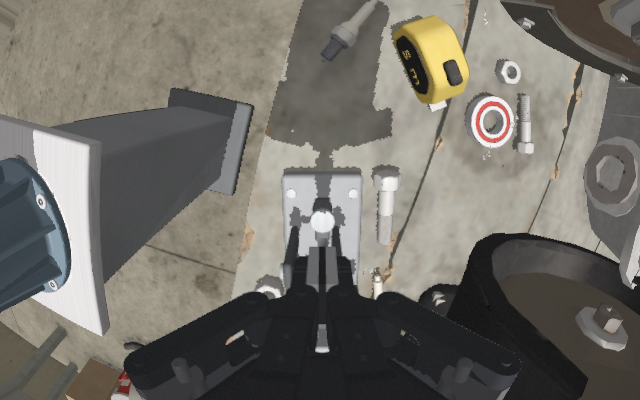

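View pics/s1.png

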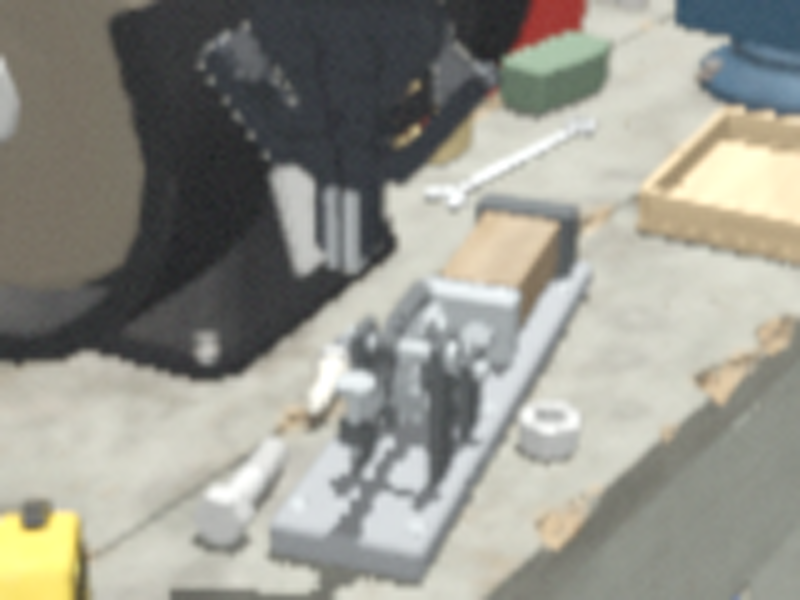

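```bash
cat >> h.py <<'E'
def wproj(p,X):
    P=p['pose'];K=p['mtx'];c=P[:3,:3].T@(np.array(X)-P[:3,3]);v=np.array([c[0],-c[1],-c[2]])
    r=np.hypot(v[0],v[1]);th=np.arctan2(r,v[2]);return np.array([K[0,2]+K[0,0]*th*v[0]/r,K[1,2]+K[1,1]*th*v[1]/r])
def wray(p,u,v):
    P=p['pose'];K=p['mtx'];x,y=(u-K[0,2])/K[0,0],(v-K[1,2])/K[1,1];th=np.hypot(x,y)
    d=np.array([np.sin(th)*x/th,np.sin(th)*y/th,np.cos(th)]);d=np.array([d[0],-d[1],-d[2]]);return P[:3,3],P[:3,:3]@d
E
python3 - <<'E'
from h import *
w=manip.get_image("wrist");s=manip.read_state();print(wproj(w,s['tcp_pos']))
im=w['image'][170:290,240:400];cv2.imwrite('pics/w1z.png',cv2.resize(im,None,fx=5,fy=5,interpolation=2))
for z in (.08,.085,.09,.095):
    o,d=wray(w,321.5,222);print(z,o+d*(z-o[2])/d[2])
E
```

```text
[321.349509   260.75266294]
0.08 [0.42806066 0.17382421 0.08      ]
0.085 [0.42746741 0.17585541 0.085     ]
0.09 [0.42687417 0.17788661 0.09      ]
0.095 [0.42628092 0.17991781 0.095     ]
```

View pics/w1z.png

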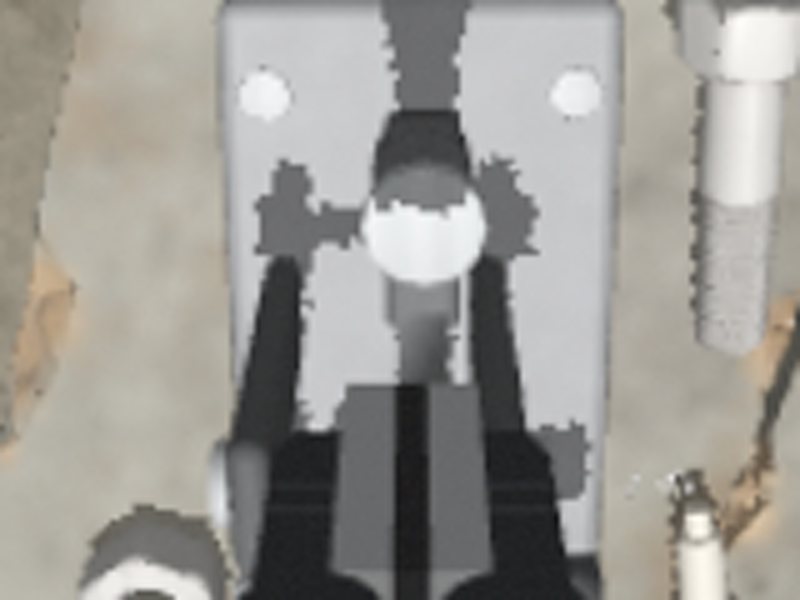

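```bash
python3 - <<'E'
from h import *
w=manip.get_image("wrist");t=manip.get_image("top")
for v in(213,215,217):
    o,d=wray(w,324.2,v)
    for z in (.085,.095,.1): print(v,z,o+d*(z-o[2])/d[2])
for z in (.085,.095,.1): print(z,atz(t,262.6,238.5,z))
g=manip.outline_of(w,"pawl")
E
python3 plan.py .4258 .1815 .115
```

```text
213 0.085 [0.42756825 0.18293876 0.085     ]
213 0.095 [0.42638442 0.1866496  0.095     ]
213 0.1 [0.4257925  0.18850501 0.1       ]
215 0.085 [0.42799853 0.18144415 0.085     ]
215 0.095 [0.42679407 0.18522663 0.095     ]
215 0.1 [0.42619184 0.18711787 0.1       ]
217 0.085 [0.42843107 0.17994187 0.085     ]
217 0.095 [0.42720587 0.18379637 0.095     ]
217 0.1 [0.42659328 0.18572361 0.1       ]
0.085 [0.42561502 0.182018   0.085     ]
0.095 [0.42585662 0.18071947 0.095     ]
0.1 [0.42597742 0.18007021 0.1       ]
t 3.67 tcp [0.4259 0.1811 0.1508] ang 1.847 F [ 0.16 -0.59  0.05] w 0.0001 z [ 0.0032 -0.0013 -1.    ]
SHIFT [ 0.05 -0.01  3.58] TURN -0.001
```

Emit:
{"api": "apply_moves", "payload": {
  "steps": [
    [[1,0.1,0,2.5,0],[1,0.1,0,4.2,0],[1,0.1,0,4.2,0],[1,0.1,0,4.2,0]]
  ]
}}

```text
clock: 4.0
tcp_pos: [0.4252, 0.1813, 0.1084]
tool_rot: [[-0.271, 0.962, 0.001], [0.962, 0.271, -0.002], [-0.002, 0.001, -1.0]]
ft_force: [-0.1, 0.1, 1.0]
gripper_width: 0.0002
```

```bash
python3 plan.py .4265 .182 .1
```

```text
t 4.0 tcp [0.4252 0.1813 0.1084] ang 1.846 F [-0.1   0.06  0.99] w 0.0002 z [ 0.0011 -0.0017 -1.    ]
SHIFT [0.03 0.15 0.84] TURN -0.002
```

Emit:
{"api": "apply_moves", "payload": {
  "steps": [
    [[1,0.03,0.1,0.1,0],[1,0.03,0.1,0.2,0],[1,0.03,0.1,0.3,0],[1,0.03,0.1,0.4,0],[1,0.03,0.1,0.5,0]]
  ]
}}

```text
clock: 4.42
tcp_pos: [0.4264, 0.182, 0.1038]
tool_rot: [[-0.271, 0.962, 0.002], [0.962, 0.272, -0.001], [-0.002, 0.001, -1.0]]
ft_force: [0.5, -0.4, 0.2]
gripper_width: 0.0001
```

```bash
python3 plan.py .4265 .182 .1
python3 - <<'E'
from h import *
w=manip.get_image("scene");im=w['image'][180:260,240:340];cv2.imwrite('pics/s2.png',cv2.resize(im,None,fx=6,fy=6,interpolation=2))
E
```

```text
t 4.42 tcp [0.4264 0.182  0.1038] ang 1.846 F [ 0.52 -0.39  0.19] w 0.0001 z [ 0.002  -0.0015 -1.    ]
SHIFT [-0.    0.01  0.38] TURN -0.002
```

View pics/s2.png

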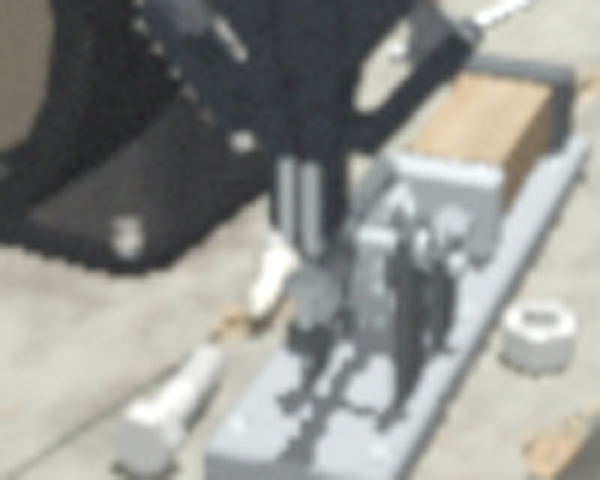

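Emit:
{"api": "apply_moves", "payload": {
  "steps": [
    [[1,0,0,0.1,0],[1,0,0,0.2,0],[1,0,0,0.3,0],[1,0,0,0.4,0],[1,0,0,0.4,0]]
  ]
}}

```text
clock: 4.88
tcp_pos: [0.4259, 0.1819, 0.0992]
tool_rot: [[-0.272, 0.962, 0.001], [0.962, 0.272, -0.002], [-0.002, 0.0, -1.0]]
ft_force: [0.1, -0.7, 0.9]
gripper_width: -0.0001
```

Emit:
{"api": "apply_moves", "payload": {
  "steps": [
    [[1,0,0,0.1,0],[1,0,0,0.2,0],[1,0,0,0.3,0],[1,0,0,0.3,0]]
  ]
}}

```text
clock: 5.22
tcp_pos: [0.4257, 0.1819, 0.0959]
tool_rot: [[-0.272, 0.962, 0.0], [0.962, 0.272, -0.002], [-0.002, -0.0, -1.0]]
ft_force: [-0.4, 0.9, 0.1]
gripper_width: 0.0001
```

Emit:
{"api": "apply_moves", "payload": {
  "steps": [
    [[1,0,0,0.07,0],[1,0,0,0.14,0],[1,0,0,0.2,0],[1,0,0,0.25,0],[1,0,0,0.25,0]]
  ]
}}

```text
clock: 5.63
tcp_pos: [0.4257, 0.1819, 0.0933]
tool_rot: [[-0.272, 0.962, 0.0], [0.962, 0.272, -0.002], [-0.002, -0.0, -1.0]]
ft_force: [-0.4, 0.2, -0.1]
gripper_width: -0.0004
```

Emit:
{"api": "apply_moves", "payload": {
  "steps": [
    [[1,0,0,0.07,0],[1,0,0,0.14,0],[1,0,0,0.2,0],[1,0,0,0.25,0],[1,0,0,0.25,0]]
  ]
}}

```text
clock: 6.05
tcp_pos: [0.4256, 0.1818, 0.0907]
tool_rot: [[-0.272, 0.962, 0.0], [0.962, 0.272, -0.002], [-0.002, -0.0, -1.0]]
ft_force: [0.1, -0.3, -0.1]
gripper_width: -0.0001
```

Emit:
{"api": "apply_moves", "payload": {
  "steps": [
    [[1,0,0,0.07,0],[1,0,0,0.14,0],[1,0,0,0.2,0],[1,0,0,0.2,0],[1,0,0,0.2,0]]
  ]
}}

```text
clock: 6.47
tcp_pos: [0.4258, 0.182, 0.0894]
tool_rot: [[-0.272, 0.962, 0.0], [0.962, 0.272, -0.002], [-0.002, -0.0, -1.0]]
ft_force: [-2.5, 0.3, 6.6]
gripper_width: 0.0001
```

Emit:
{"api": "apply_moves", "payload": {
  "steps": [
    [[1,0,0,0.0,0]]
  ]
}}

```text
clock: 6.55
tcp_pos: [0.4258, 0.1821, 0.0898]
tool_rot: [[-0.272, 0.962, 0.001], [0.962, 0.272, -0.002], [-0.002, 0.0, -1.0]]
ft_force: [-0.1, -0.3, -0.1]
gripper_width: 0.0001
```

```bash
python3 plan.py .4265 .182 .09
python3 - <<'E'
from h import *
w=manip.get_image("scene");im=w['image'][180:260,240:340];cv2.imwrite('pics/s3.png',cv2.resize(im,None,fx=6,fy=6,interpolation=2))
w=manip.get_image("wrist");im=w['image'][170:290,240:400];cv2.imwrite('pics/w3.png',cv2.resize(im,None,fx=5,fy=5,interpolation=2))
print(manip.read_state()['ft_force'],manip.read_state()['ft_torque'],manip.read_state()['tcp_pos'])
E
```

```text
t 6.55 tcp [0.4258 0.1821 0.0898] ang 1.846 F [-0.09 -0.28 -0.1 ] w 0.0001 z [ 5.0e-04 -1.6e-03 -1.0e+00]
SHIFT [-0.03  0.06 -0.02] TURN -0.002
[-0.89433708 -0.17223763  3.17767551] [0.08253554 0.16416237 0.01475137] [0.42593379 0.18206968 0.08960685]
```

View pics/s3.png

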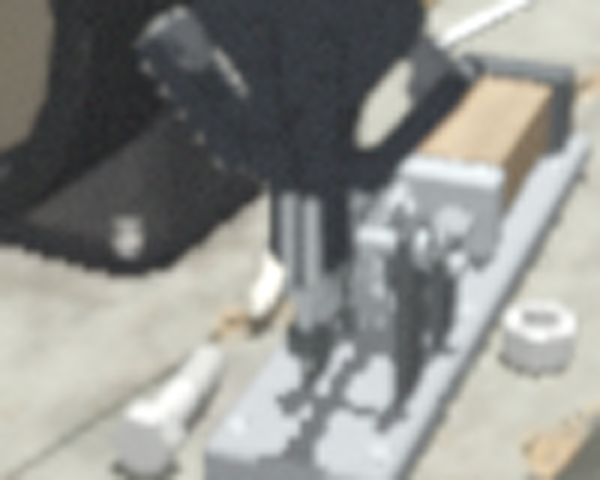

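View pics/w3.png

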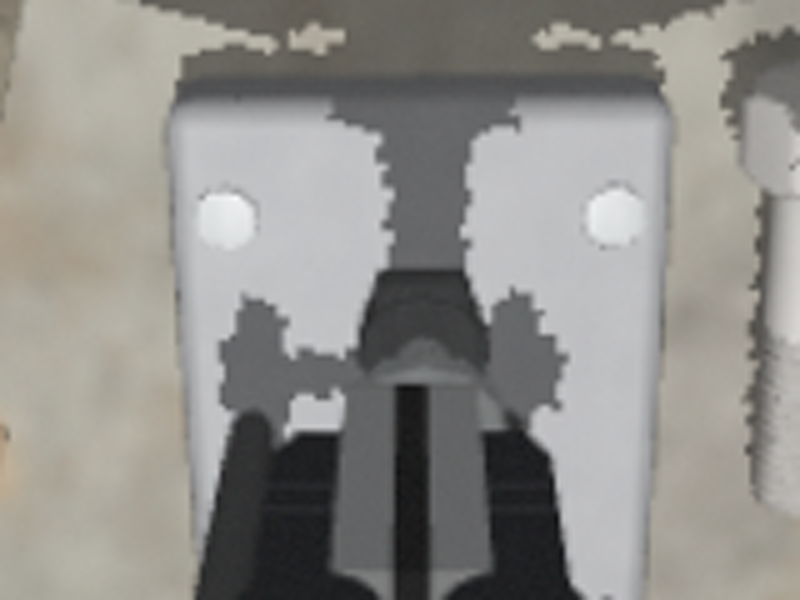

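Emit:
{"api": "apply_moves", "payload": {
  "steps": [
    [[1,0,0,-0.3,0],[1,0.3,0.1,-0.3,0],[1,0.5,0.1,-0.3,0],[1,0.5,0.1,-0.1,0],[1,0.5,0.1,-0.1,0]]
  ]
}}

```text
clock: 7.07
tcp_pos: [0.4252, 0.1873, 0.0901]
tool_rot: [[-0.272, 0.962, 0.0], [0.962, 0.272, -0.002], [-0.002, -0.0, -1.0]]
ft_force: [-0.6, -0.1, -0.7]
gripper_width: 0.0001
```

```bash
python3 - <<'E'
from h import *
w=manip.get_image("wrist");im=w['image'][170:290,240:400];cv2.imwrite('pics/w4.png',cv2.resize(im,None,fx=5,fy=5,interpolation=2))
w=manip.get_image("scene");save('s4',w)
print(manip.read_state()['ft_force'],manip.read_state()['tcp_pos'])
E
```

```text
[-0.02241443 -0.08725517  0.35316364] [0.42525069 0.1871768  0.09028742]
```

View pics/w4.png

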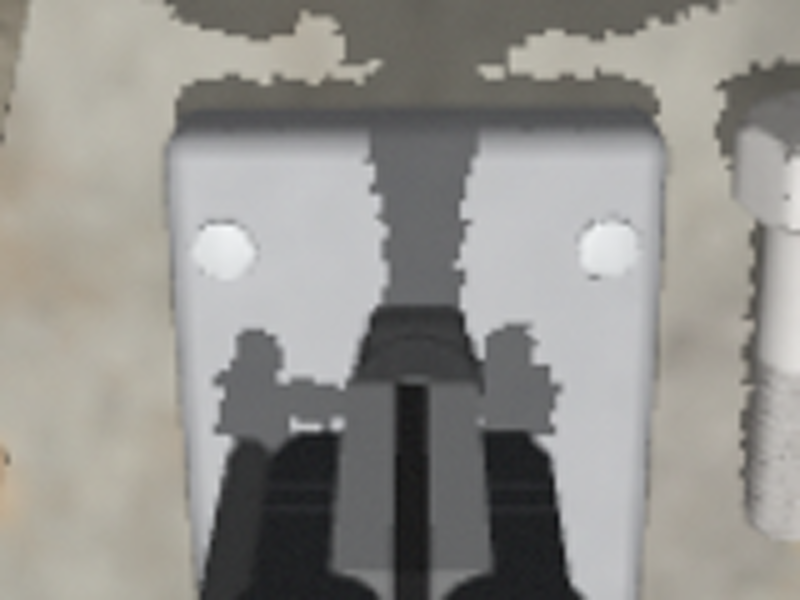

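Emit:
{"api": "apply_moves", "payload": {
  "steps": [
    [[1,0,0,0.15,0],[1,0,0,0.3,0],[1,0,0,0.45,0],[1,0,0,0.6,0],[1,0,0,0.7,0]]
  ]
}}

```text
clock: 7.58
tcp_pos: [0.4255, 0.1875, 0.0837]
tool_rot: [[-0.272, 0.962, 0.001], [0.962, 0.272, -0.001], [-0.001, 0.0, -1.0]]
ft_force: [-1.7, 1.1, 6.2]
gripper_width: -0.0001
```

Emit:
{"api": "apply_moves", "payload": {
  "steps": [
    [[1,0,0,0.08,0],[1,0,0,0.1,0]]
  ]
}}

```text
clock: 7.75
tcp_pos: [0.4256, 0.1875, 0.0833]
tool_rot: [[-0.272, 0.962, 0.001], [0.962, 0.272, -0.001], [-0.001, 0.0, -1.0]]
ft_force: [-3.5, -0.1, 9.8]
gripper_width: -0.0001
```

```bash
python3 - <<'E'
from h import *
w=manip.get_image("scene");save('s5',w)
a=cv2.imread('pics/s4.png')[170:250,270:350]; 
im=np.hstack([a,w['image'][170:250,270:350]]);cv2.imwrite('pics/s5z.png',cv2.resize(im,None,fx=5,fy=5,interpolation=2))
print(manip.read_state()['ft_force'],manip.read_state()['tcp_pos'],manip.read_state()['clock'])
E
```

```text
[-3.59384777  0.14921413  8.25134085] [0.4256341  0.18752724 0.08332447] 7.8
```

View pics/s5z.png

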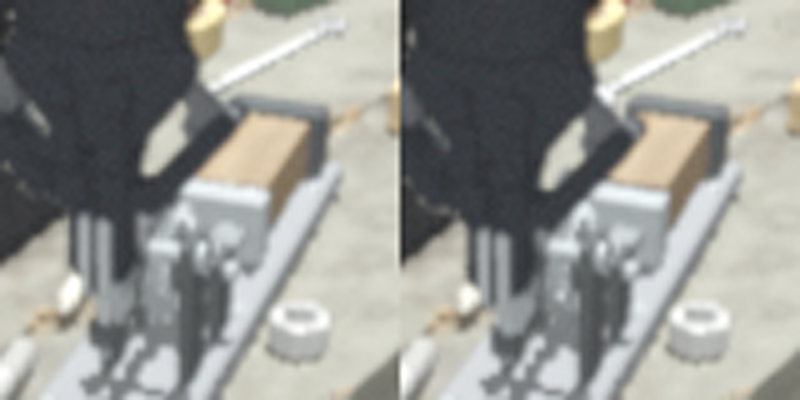

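Emit:
{"api": "apply_moves", "payload": {
  "steps": [
    [[1,0,0,0.03,0],[1,0,0,0.03,0],[1,0,0,0.03,0],[1,0,0,0.03,0]]
  ]
}}

```text
clock: 8.13
tcp_pos: [0.4256, 0.1875, 0.0834]
tool_rot: [[-0.272, 0.962, 0.0], [0.962, 0.272, -0.001], [-0.001, 0.0, -1.0]]
ft_force: [-2.3, -0.3, 6.7]
gripper_width: -0.0001
```

```bash
python3 - <<'E'
from h import *
w=manip.get_image("scene");save('s6',w)
a=cv2.imread('pics/s4.png')[170:250,270:350]; 
im=np.hstack([a,w['image'][170:250,270:350]]);cv2.imwrite('pics/s6z.png',cv2.resize(im,None,fx=5,fy=5,interpolation=2))
print(manip.read_state()['ft_force'],manip.read_state()['tcp_pos'],manip.read_state()['clock'])
E
```

```text
[-2.1603346   0.72024395  6.07976115] [0.42558121 0.1875321  0.08343252] 8.1833
```

View pics/s6z.png

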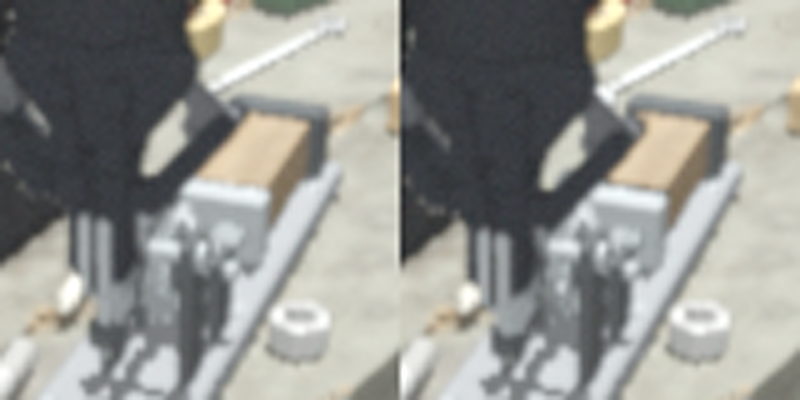

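```bash
cat > jm.py <<'E'
import sys
from h import *
# model: shift of jaw patch between s4 and image, projected to mm along clamp y
def shift(a,b):
    a=cv2.cvtColor(a,6).astype(np.float32);b=cv2.cvtColor(b,6).astype(np.float32)
    best=[]
    t=a[203:218,304:326]
    U=4
    t4=cv2.resize(t,None,fx=U,fy=U,interpolation=2); r=cv2.resize(b[195:238,290:336],None,fx=U,fy=U,interpolation=2)
    m=cv2.matchTemplate(r,t4,cv2.TM_CCOEFF_NORMED);_,v,_,l=cv2.minMaxLoc(m)
    return l[0]/U-14,l[1]/U-8,v
if __name__=='__main__':
    p=manip.get_image("scene")
    def pr(X):
        c=p['pose'][:3,:3].T@(X-p['pose'][:3,3]);return np.array([p['mtx'][0,2]+366.2*c[0]/-c[2],p['mtx'][1,2]-366.2*c[1]/-c[2]])
    e=np.array([-.274,.962,0]);J=np.array([.4663,.0372,.05])+e*-.02
    print('px for 15mm',pr(J+e*.015)-pr(J))
    for n in sys.argv[1:]: print(n,shift(cv2.imread('pics/s4.png'),cv2.imread('pics/'+n+'.png')))
    s=manip.read_state();print(s['clock'],s['ft_force'],s['tcp_pos'])
E
python3 jm.py scene0 s5 s6
```

```text
px for 15mm [-1.71217365  2.42675362]
scene0 (-12.0, -2.75, 0.6481072306632996)
s5 (0.5, 0.75, 0.8765514492988586)
s6 (0.25, 1.0, 0.8810586333274841)
8.2333 [-2.08249229 -0.09919076  7.01159255] [0.42558655 0.18752394 0.08345014]
```

```bash
python3 - <<'E'
from h import *
w=manip.get_image("top");save('t7',w)
a=cv2.imread('pics/top0.png')[185:245,290:390]
im=np.vstack([a,w['image'][185:245,290:390]]);cv2.imwrite('pics/t7z.png',cv2.resize(im,None,fx=5,fy=5,interpolation=2))
print(manip.read_state()['ft_force'],manip.read_state()['clock'])
E
```

```text
[-2.64736986 -0.2973205   6.82913973] 8.2833
```

View pics/t7z.png

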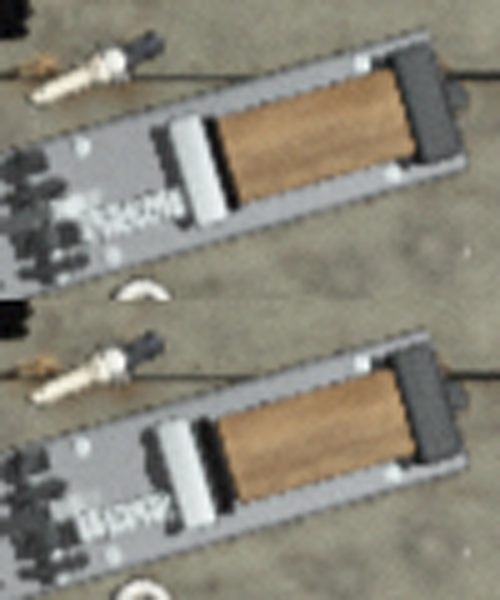

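Emit:
{"api": "apply_moves", "payload": {
  "steps": [
    [[1,0,0,0.04,0],[1,0,0,0.04,0],[1,0,0,0.04,0],[1,0,0,0.04,0],[1,0,0,0.04,0]]
  ]
}}

```text
clock: 8.7
tcp_pos: [0.4256, 0.1876, 0.0835]
tool_rot: [[-0.272, 0.962, 0.0], [0.962, 0.272, -0.001], [-0.001, -0.0, -1.0]]
ft_force: [-3.6, -0.1, 6.7]
gripper_width: 0.0001
```

```bash
cat > jt.py <<'E'
import sys
from h import *
w=manip.get_image("top");save(sys.argv[1],w)
def meas(n):
    a=cv2.cvtColor(cv2.imread('pics/top0.png'),6);b=cv2.cvtColor(cv2.imread('pics/'+n+'.png'),6)
    U=6;t=cv2.resize(a[206:231,323:336],None,fx=U,fy=U,interpolation=2);r=cv2.resize(b[200:242,305:342],None,fx=U,fy=U,interpolation=2)
    m=cv2.matchTemplate(r,t,cv2.TM_CCOEFF_NORMED);_,v,_,l=cv2.minMaxLoc(m)
    d=np.array([l[0]/U-18,l[1]/U-6]);return d,np.hypot(*d)/484.3*1.208*1000,v
for n in ['t7']+sys.argv[1:]: print(n,meas(n))
s=manip.read_state();print(s['clock'],s['ft_force'],s['tcp_pos'])
E
python3 jt.py t8
```

```text
t7 (array([-2.16666667,  0.66666667]), np.float64(5.654407176871227), 0.9371486902236938)
t8 (array([-3.33333333,  0.83333333]), np.float64(8.570293199370456), 0.9354888200759888)
8.75 [-2.25446928 -0.86948821  7.07264247] [0.42556937 0.18753732 0.08347374]
```

Emit:
{"api": "apply_moves", "payload": {
  "steps": [
    [[1,0,0,0.04,0],[1,0,0,0.04,0],[1,0,0,0.04,0],[1,0,0,0.04,0],[1,0,0,0.04,0]]
  ]
}}

```text
clock: 9.17
tcp_pos: [0.4256, 0.1875, 0.0835]
tool_rot: [[-0.272, 0.962, 0.0], [0.962, 0.272, -0.001], [-0.001, -0.0, -1.0]]
ft_force: [-1.6, -0.2, 6.3]
gripper_width: -0.0001
```

```bash
python3 jt.py t9
```

```text
t7 (array([-2.16666667,  0.66666667]), np.float64(5.654407176871227), 0.9371486902236938)
t9 (array([-4.33333333,  1.16666667]), np.float64(11.19361120348696), 0.938853919506073)
9.2167 [-3.28395883  0.42338506  5.70226164] [0.42557243 0.18752108 0.08351665]
```

11.2 mm now; release straight up.

Emit:
{"api": "apply_moves", "payload": {
  "steps": [
    [[1,0,0,-2,0],[1,0,0,-5,0],[1,0,0,-7,0],[1,0,0,-7,0]]
  ]
}}

```text
clock: 9.55
tcp_pos: [0.4285, 0.1881, 0.1577]
tool_rot: [[-0.272, 0.962, 0.008], [0.962, 0.272, 0.0], [-0.002, 0.007, -1.0]]
ft_force: [0.9, -0.2, 0.6]
gripper_width: 0.0002
```

```bash
python3 jt.py t10; python3 plan.py .4882 -.0397 .15
```

```text
t7 (array([-2.16666667,  0.66666667]), np.float64(5.654407176871227), 0.9371486902236938)
t10 (array([-5.16666667,  1.66666667]), np.float64(13.541254697282685), 0.9486978054046631)
9.6 [ 0.02362681 -0.41575716 -0.55611059] [0.427408   0.18786678 0.15569838]
t 9.6 tcp [0.4274 0.1879 0.1557] ang 1.846 F [ 0.02 -0.42 -0.56] w 0.0002 z [ 5.1e-03 -3.0e-04 -1.0e+00]
SHIFT [-23.55  -0.34   0.61] TURN -0.002
```

Emit:
{"api": "apply_moves", "payload": {
  "steps": [
    [[0.2,-23.5,-0.3,0.6,0],[0.2,-23.5,-0.3,0.6,0],[0.2,-23.5,-0.3,0.6,0],[0.2,-23.5,-0.3,0.6,0],[0.2,-23.5,-0.3,0.6,0]]
  ]
}}

```text
clock: 10.02
tcp_pos: [0.4805, -0.0147, 0.1492]
tool_rot: [[-0.272, 0.962, 0.003], [0.962, 0.272, 0.0], [-0.001, 0.003, -1.0]]
ft_force: [1.3, 0.8, 0.4]
gripper_width: 0.0604
```

Emit:
{"api": "apply_moves", "payload": {
  "steps": [
    [[0.2,-2.7,0,0,0],[0.2,-2.7,0,0,0],[0.2,-2.7,0,0,0]]
  ]
}}

```text
clock: 10.27
tcp_pos: [0.4871, -0.0419, 0.1477]
tool_rot: [[-0.269, 0.963, 0.001], [0.963, 0.269, 0.001], [0.001, 0.001, -1.0]]
ft_force: [0.4, 0.7, -0.3]
gripper_width: 0.0683
```

```bash
python3 jt.py t11; python3 - <<'E'
from h import *
w=manip.get_image("wrist");save('w11',w)
print([(np.round(x['at'],4).tolist(),round(x['confidence'],2)) for x in manip.tip_of(w,'block_mid')[:2]])
t=manip.get_image("top");print([(np.round(x['at'],4).tolist(),round(x['confidence'],2)) for x in manip.tip_of(t,'block_mid')[:2]])
im=np.vstack([cv2.imread('pics/t11.png')[185:245,245:390]]);cv2.imwrite('pics/t11z.png',cv2.resize(im,None,fx=5,fy=5,interpolation=2))
E
python3 plan.py .4882 -.0397 .15
```

```text
t7 (array([-2.16666667,  0.66666667]), np.float64(5.654407176871227), 0.9371486902236938)
t11 (array([-7.66666667, -6.        ]), np.float64(24.283189338212345), 0.5277262926101685)
10.3167 [-1.02305759  0.5895754  -0.5814339 ] [ 0.48683728 -0.04067473  0.14776616]
[([0.4875, -0.0374, 0.0381], 0.55), ([0.4939, -0.0367, 0.0186], 0.46)]
[]
t 10.52 tcp [ 0.4873 -0.0394  0.1488] ang 1.848 F [ 1.22 -0.16  0.97] w 0.0683 z [ 2.7e-03  6.0e-04 -1.0e+00]
SHIFT [-0.06  0.07 -0.12] TURN 0.0
```

View pics/w11.png

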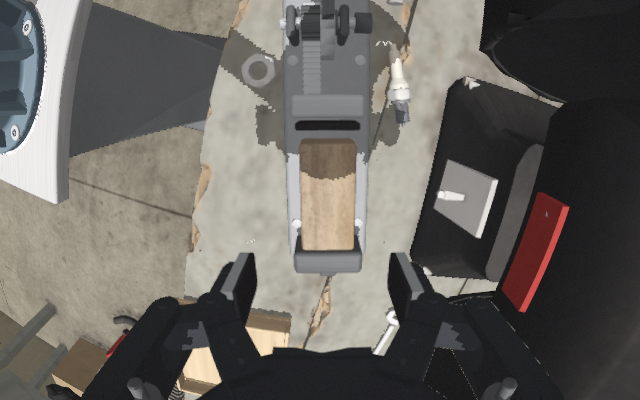

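View pics/t11z.png

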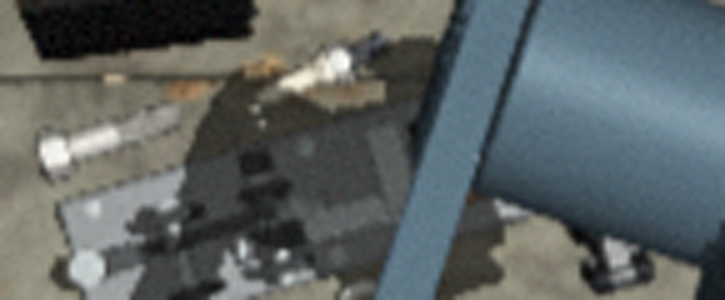

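```bash
python3 - <<'E'
from h import *
w=manip.get_image("wrist")
P=[]
for u,v in((302,250),(355,250),(303,140),(354,140)):
    o,d=wray(w,u,v);X=o+d*(.054-o[2])/d[2];P.append(X);print(X)
print(np.mean(P,0))
E
python3 plan.py .489 -.0385 .15
```

```text
[ 0.48368056 -0.08638222  0.054     ]
[ 0.52802191 -0.07393208  0.054     ]
[0.46022247 0.00532022 0.054     ]
[0.4980665  0.01624122 0.054     ]
[ 0.49249786 -0.03468822  0.054     ]
t 10.57 tcp [ 0.4875 -0.0395  0.149 ] ang 1.848 F [-0.83  0.64  0.19] w 0.0682 z [ 3.1e-03  5.0e-04 -1.0e+00]
SHIFT [ 0.05  0.17 -0.1 ] TURN 0.0
```

Emit:
{"api": "apply_moves", "payload": {
  "steps": [
    [[0.2,0.15,0.35,4,0],[0.2,0.15,0.35,7,0],[0.2,0.15,0.35,8,0],[0.2,0.15,0.35,8,0]]
  ]
}}

```text
clock: 10.9
tcp_pos: [0.4882, -0.0355, 0.0664]
tool_rot: [[-0.275, 0.961, -0.003], [0.961, 0.275, 0.002], [0.003, -0.002, -1.0]]
ft_force: [-1.1, -1.1, -0.3]
gripper_width: 0.0686
```

```bash
python3 - <<'E'
from h import *
w=manip.get_image("wrist");save('w12',w)
s=manip.get_image("scene");cv2.imwrite('pics/s12.png',cv2.resize(s['image'][150:250,260:380],None,fx=5,fy=5,interpolation=2))
E
python3 plan.py .491 -.037 .022
```

```text
t 11.0 tcp [ 0.4911 -0.0367  0.0697] ang 1.849 F [ 0.39 -0.02  0.11] w 0.0683 z [ 3.3e-03  4.0e-04 -1.0e+00]
SHIFT [-0.02 -0.03  4.77] TURN 0.001
```

View pics/w12.png

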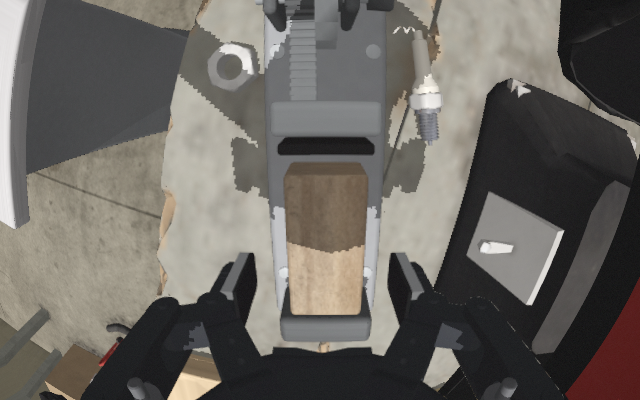

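View pics/s12.png

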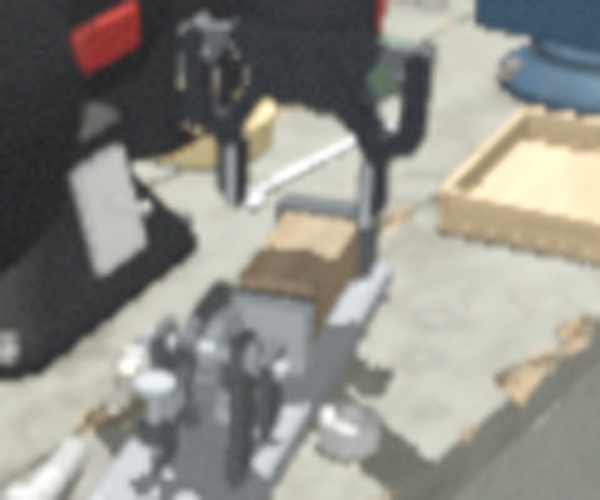

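Emit:
{"api": "apply_moves", "payload": {
  "steps": [
    [[0.2,0,0.05,2.5,0],[0.2,0,0.05,4,0],[0.2,0,0.05,4.7,0],[0.2,0,0.05,4.7,0]]
  ]
}}

```text
clock: 11.33
tcp_pos: [0.4918, -0.0366, 0.0229]
tool_rot: [[-0.275, 0.962, 0.003], [0.962, 0.275, 0.0], [-0.0, 0.003, -1.0]]
ft_force: [-1.1, 0.2, -0.3]
gripper_width: 0.0684
```

Emit:
{"api": "apply_moves", "payload": {
  "steps": [
    [[0.6,0,0,0,0],[0.6,0,0,0,0],[0.6,0,0,0,0],[0.6,0,0,0,0],[0.6,0,0,0,0]]
  ],
  "force": 40
}}

```text
clock: 11.75
tcp_pos: [0.4932, -0.0369, 0.0246]
tool_rot: [[-0.275, 0.961, 0.006], [0.961, 0.275, -0.0], [-0.002, 0.006, -1.0]]
ft_force: [-1.8, 1.4, 6.4]
gripper_width: 0.0443
```

Emit:
{"api": "apply_moves", "payload": {
  "steps": [
    [[0.6,0,0,0,0],[0.6,0,0,-0.5,0],[0.6,0,0,-1.5,0],[0.6,0,0,-3,0],[0.6,0,0,-4.5,0]]
  ]
}}

```text
clock: 12.17
tcp_pos: [0.4928, -0.0369, 0.0707]
tool_rot: [[-0.275, 0.961, 0.005], [0.961, 0.275, -0.0], [-0.002, 0.005, -1.0]]
ft_force: [-0.2, -1.0, -1.3]
gripper_width: 0.0445
```

```bash
python3 - <<'E'
from h import *
w=manip.get_image("wrist");save('w13',w)
s=manip.get_image("scene");cv2.imwrite('pics/s13.png',cv2.resize(s['image'][150:250,260:380],None,fx=5,fy=5,interpolation=2))
E
python3 plan.py .43 -.305 .15
```

```text
t 12.27 tcp [ 0.4953 -0.0377  0.0727] ang 1.849 F [ 0.13 -0.31 -0.87] w 0.0444 z [ 0.0114 -0.0023 -0.9999]
SHIFT [-23.95 -13.55  -7.74] TURN 0.001
```

View pics/w13.png

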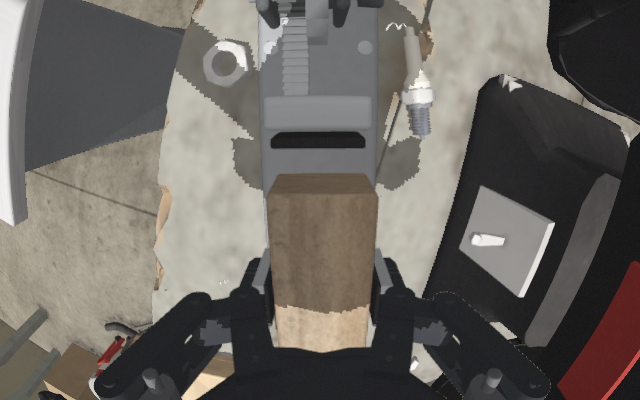

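View pics/s13.png

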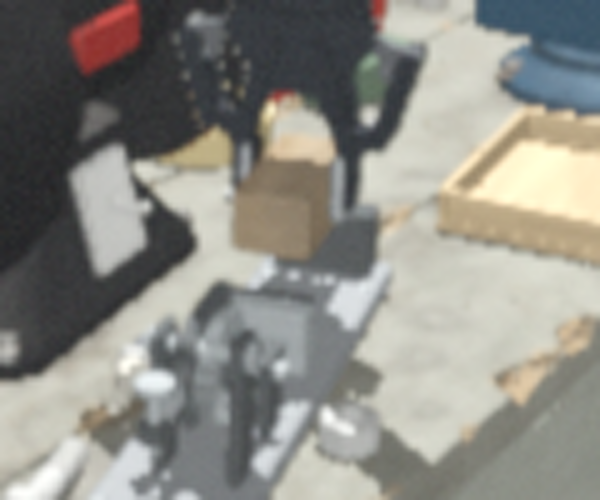

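Emit:
{"api": "apply_moves", "payload": {
  "steps": [
    [[0.6,0,0,-3.5,0],[0.6,-3,-1.7,-6,0],[0.6,-24,-13.5,-7.7,0],[0.6,-24,-13.5,-7.7,0],[0.6,-24,-13.5,-7.7,0]]
  ]
}}

```text
clock: 12.68
tcp_pos: [0.4573, -0.193, 0.1418]
tool_rot: [[-0.276, 0.961, 0.013], [0.961, 0.276, -0.003], [-0.007, 0.011, -1.0]]
ft_force: [1.0, -0.1, -0.9]
gripper_width: 0.044
```

```bash
python3 - <<'E'
from h import *
t=manip.get_image("top")
print(atz(t,457.24,236.18,.028))
E
python3 plan.py .429 -.305 .15 1.80
```

```text
[ 0.42793059 -0.30331765  0.028     ]
t 12.73 tcp [ 0.4564 -0.2008  0.1426] ang 1.846 F [-0.39 -7.13  0.29] w 0.0445 z [ 0.0129 -0.0087 -0.9999]
SHIFT [-9.29 -5.46 -0.68] TURN 0.046
```

Emit:
{"api": "apply_moves", "payload": {
  "steps": [
    [[0.6,-9.3,-5.4,-0.5,0.1],[0.6,-9.3,-5.4,-0.5,0.1],[0.6,-9.3,-5.4,-0.5,0.1],[0.6,-9.3,-5.4,-0.5,0.1],[0.6,-9.3,-5.4,-0.5,0.1]]
  ]
}}

```text
clock: 13.15
tcp_pos: [0.429, -0.3063, 0.1479]
tool_rot: [[-0.171, 0.985, 0.013], [0.985, 0.171, -0.008], [-0.011, 0.011, -1.0]]
ft_force: [0.1, 0.3, -1.8]
gripper_width: 0.0445
```

```bash
python3 - <<'E'
from h import *
w=manip.get_image("wrist");save('w14',w)
print([(np.round(x['at'],4).tolist(),round(x['confidence'],2)) for n in('tray','block_mid') for x in manip.tip_of(w,n)[:2]])
E
python3 plan.py .429 -.304 .02 1.74
```

```text
[([0.4277, -0.308, 0.0006], 0.68), ([0.4286, -0.3065, 0.1596], 0.78)]
t 13.3 tcp [ 0.4296 -0.3034  0.1475] ang 1.747 F [0.22 0.44 0.42] w 0.0443 z [ 0.0121 -0.0073 -0.9999]
SHIFT [ 0.08 -0.21 12.75] TURN 0.007
```

View pics/w14.png

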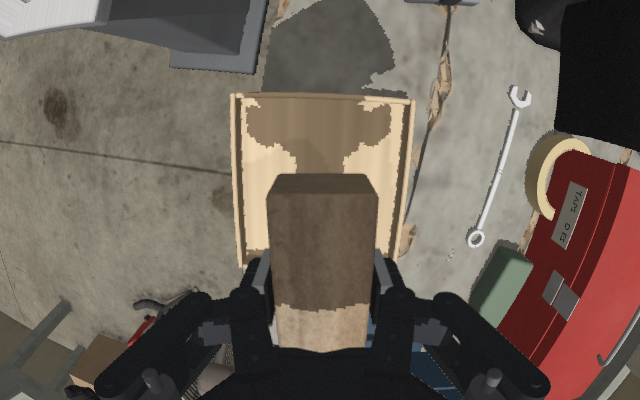

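Emit:
{"api": "apply_moves", "payload": {
  "steps": [
    [[0.6,0,-0.1,3.5,0],[0.6,0,-0.1,7,0],[0.6,0,-0.1,10,0],[0.6,0,-0.1,11.7,0],[0.6,0,-0.1,12,0]]
  ]
}}

```text
clock: 13.72
tcp_pos: [0.4283, -0.3005, 0.0237]
tool_rot: [[-0.177, 0.984, 0.007], [0.984, 0.177, -0.002], [-0.003, 0.007, -1.0]]
ft_force: [-0.1, -0.0, -0.6]
gripper_width: 0.044
```

Emit:
{"api": "apply_moves", "payload": {
  "steps": [
    [[0.6,0,0,0.3,0],[0.6,0,0,0.6,0],[0.6,0,0,0.9,0],[0.6,0,0,1.0,0]]
  ]
}}

```text
clock: 14.05
tcp_pos: [0.4291, -0.3008, 0.0145]
tool_rot: [[-0.178, 0.984, 0.008], [0.984, 0.178, -0.003], [-0.004, 0.008, -1.0]]
ft_force: [-0.7, -0.3, -0.9]
gripper_width: 0.0443
```

Emit:
{"api": "apply_moves", "payload": {
  "steps": [
    [[0.6,0,0,0.1,0],[0.6,0,0,0.2,0],[0.6,0,0,0.3,0],[0.6,0,0,0.3,0]]
  ]
}}

```text
clock: 14.38
tcp_pos: [0.4294, -0.3011, 0.0118]
tool_rot: [[-0.178, 0.984, 0.009], [0.984, 0.178, -0.004], [-0.005, 0.008, -1.0]]
ft_force: [0.8, -0.6, 0.2]
gripper_width: 0.0443
```

Emit:
{"api": "apply_moves", "payload": {
  "steps": [
    [[0.6,0,0,0.1,0],[0.6,0,0,0.2,0],[0.6,0,0,0.2,0]]
  ]
}}

```text
clock: 14.63
tcp_pos: [0.4294, -0.3012, 0.0117]
tool_rot: [[-0.178, 0.984, 0.008], [0.984, 0.178, -0.003], [-0.005, 0.008, -1.0]]
ft_force: [-5.9, 5.8, 18.9]
gripper_width: 0.044
```

Resting on the tray floor at TCP z 0.0117, as computed. Release.

Emit:
{"api": "apply_moves", "payload": {
  "steps": [
    [[0.6,0,0,0,0],[0.3,0,0,0,0],[0.25,0,0,0,0],[0.25,0,0,0,0],[0.25,0,0,0,0]]
  ]
}}

```text
clock: 15.05
tcp_pos: [0.4293, -0.3012, 0.0114]
tool_rot: [[-0.178, 0.984, 0.008], [0.984, 0.178, -0.003], [-0.004, 0.007, -1.0]]
ft_force: [-0.7, 0.3, -0.1]
gripper_width: 0.0641
```

```bash
python3 plan.py .4294 -.301 .12 1.74
python3 - <<'E'
from h import *
w=manip.get_image("wrist");save('w15',w)
E
```

```text
t 15.05 tcp [ 0.4293 -0.3012  0.0114] ang 1.75 F [-0.65  0.29 -0.07] w 0.0641 z [ 0.0081 -0.003  -1.    ]
SHIFT [ -0.03   0.09 -10.86] TURN 0.01
```

View pics/w15.png

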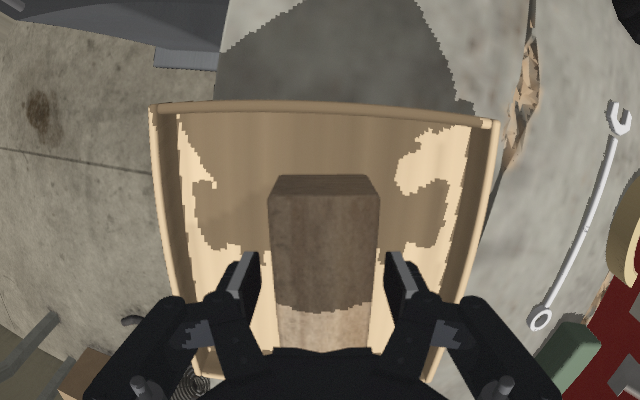

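Clear of both sides of the block, which lies flat on the tray floor. I'll go straight up, then back off to see the scene.

Emit:
{"api": "apply_moves", "payload": {
  "steps": [
    [[0.25,0,0,-2,0],[0.25,0,0,-5,0],[0.25,0,0,-9,0],[0.25,0,0,-13,0],[0.25,0,0,-17,0]]
  ]
}}

```text
clock: 15.52
tcp_pos: [0.4275, -0.3002, 0.1827]
tool_rot: [[-0.178, 0.984, 0.007], [0.984, 0.178, -0.002], [-0.003, 0.007, -1.0]]
ft_force: [1.0, -0.9, -0.6]
gripper_width: 0.0641
```

Emit:
{"api": "apply_moves", "payload": {
  "steps": [
    [[0.25,-10,-10,-6,0],[0.25,-10,-10,-6,0],[0.25,-10,-10,-6,0],[0.25,-10,-10,-6,0],[0.25,-10,-10,-6,0]]
  ]
}}

```text
clock: 15.93
tcp_pos: [0.3443, -0.4215, 0.2454]
tool_rot: [[-0.173, 0.985, 0.009], [0.985, 0.173, -0.008], [-0.01, 0.007, -1.0]]
ft_force: [0.4, 0.2, 0.1]
gripper_width: 0.0637
```

```bash
python3 jt.py t16; python3 - <<'E'
from h import *
t=manip.get_image("top")
for n in ['block_mid','tray','plug_a','nut_a','bolt_a','spanner_13']: print(n,[(np.round(x['at'],4).tolist(),round(x['confidence'],2)) for x in manip.tip_of(t,n)[:2]])
im=t['image'][170:280,240:510];cv2.imwrite('pics/t16z.png',cv2.resize(im,None,fx=2.9,fy=2.9,interpolation=2))
s=manip.read_state();print(s['clock'],s['tcp_pos'],s['ft_force'])
E
```

```text
t7 (array([-2.16666667,  0.66666667]), np.float64(5.654407176871227), 0.9371486902236938)
t16 (array([-5.33333333,  1.5       ]), np.float64(13.819182550362964), 0.9591584801673889)
15.9833 [-0.55913145 -0.07124739 -0.41703618] [ 0.34526844 -0.41893696  0.24376409]
block_mid [([0.4347, -0.2974, 0.0226], 0.63)]
tray [([0.421, -0.3065, -0.0003], 0.56), ([0.4684, 0.0416, -0.0001], 0.5)]
plug_a [([0.4106, 0.3321, -0.0034], 0.64), ([0.4334, -0.2987, 0.0192], 0.64)]
nut_a [([0.4022, 0.05, 0.0005], 0.48)]
bolt_a [([0.4951, 0.1866, -0.0044], 0.52)]
spanner_13 [([0.6206, -0.2516, -0.0023], 0.69)]
16.3333 [ 0.34695762 -0.41506574  0.2416326 ] [-0.62669734  0.23391361  0.60539845]
```

View pics/t16z.png

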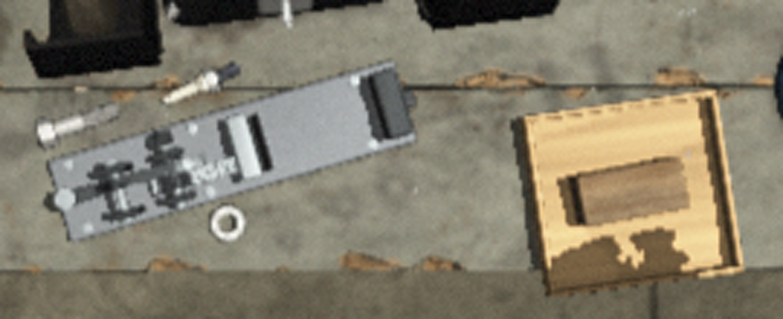

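Emit:
{"api": "apply_moves", "payload": {
  "steps": [
    [[0.25,0,0,0,0],[0.25,0,0,0,0],[0.25,0,0,0,0]]
  ]
}}

```text
clock: 16.58
tcp_pos: [0.3472, -0.4147, 0.2414]
tool_rot: [[-0.18, 0.984, 0.007], [0.984, 0.18, -0.0], [-0.002, 0.006, -1.0]]
ft_force: [0.6, 0.1, -1.5]
gripper_width: 0.0638
```

```bash
python3 jt.py t17; python3 -c "
from bench import manip; print(manip.close_job())"
```

```text
t7 (array([-2.16666667,  0.66666667]), np.float64(5.654407176871227), 0.9371486902236938)
t17 (array([-5.33333333,  1.5       ]), np.float64(13.819182550362964), 0.95814448595047)
16.6333 [ 1.39959162 -0.04077572 -0.02378256] [ 0.34715832 -0.41480405  0.24154293]
the job is handed in; nothing more can be done
None
```

The job is done and handed in at about 16.6 s; close_job gives no verdict.

**Pawl and jaw:** I felt for the thumb-screw head, first touching it at TCP z of about 0.090, and pressed it down about 6.3 mm. I let go when the top camera showed the jaw 11.2 mm back. It ran on and has since stood still at about 13.8 mm, near three teeth (14.1 mm) and inside the 8 to 22.5 mm range. It read 13.5 mm just after release and 13.8 mm in both later pictures.

**Block:** I gripped it across the 45 mm, lifted it out and set it down until it touched the tray floor. After release and retreat, the pictures show it lying flat, about 1 cm from the tray's centre. The gripper stands clear of everything.

**Things that were less than clean:**
- **Pawl force:** most vertical readings were 6 to 7 N, but one was 9.8 N (about 10.4 N with the sideways part), probably close to the rigid stop. That is under 12 N, but it was only sampled at the end of each move.
- **Setting down:** the vertical force on the wrist was 18.9 N at tray contact.
- **Jaw check:** one jaw reading failed because the arm hid the clamp from the top camera; I dropped it.
- **Bystanders:** the bolt, nut and spanner were found within about 5 mm of where they started. The network found only one spark plug, plug_b (left of the clamp), where it started. The one behind the clamp looks unmoved in the top picture.

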